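Lock the lid of the oblong bun box

TASK

At the bread stall, the lid is on the larger, oblong food box but its four side clips still stick out. Flip all four of its clips down, in any order, until each lies flat along its side of the box. Do not touch the smaller square box beside it.

Things in the scene. Friction and masses are not known exactly. Their poses are not given: they have to be found in the camera images.
- long_box: The larger, oblong snap-lock box: clear plastic, buns inside, flat white lid lying on it, a white clip hinged at the middle of each side. Walls 140 mm along its x, 200 mm along its y, 80 mm high; lid 150 x 210 mm, top 91 mm above the table. Fixed firmly. Origin: centre of its underside, on the table; z up. Turned up to 0.3 rad; may stand left or right of the other box.
- square_box: The other snap-lock box, alike but smaller and square, still being filled: walls 110 x 110 mm, 60 mm high, lid top 71 mm above the table; its clips are raised too and reach 46 mm out from its walls. Fixed firmly. Not to be touched. Origin: centre of its underside, on the table; z up.
- long_box_front (a joint): Clip on the oblong box's -x side: stiff flap 50 mm wide, 38 mm from hinge line to free edge, outer face 4 mm outside the hinge line. Hinge line level, along that wall, 78 mm from the box's origin along its -x, 84 mm above the table. Rad: 0 = down flat along the wall (hard stop), 1.57 = straight out, level; starts at 1.2 to 1.8. Stays where left; 2 N pushed 20 mm from the hinge moves it.
- long_box_back (a joint): Clip on the oblong box's +x side: stiff flap 50 mm wide, 38 mm from hinge line to free edge, outer face 4 mm outside the hinge line. Hinge line level, along that wall, 78 mm from the box's origin along its +x, 84 mm above the table. Rad: 0 = down flat along the wall (hard stop), 1.57 = straight out, level; starts at 1.2 to 1.8. Stays where left; 2 N pushed 20 mm from the hinge moves it.
- long_box_left (a joint): Clip on the oblong box's +y side: stiff flap 50 mm wide, 38 mm from hinge line to free edge, outer face 4 mm outside the hinge line. Hinge line level, along that wall, 108 mm from the box's origin along its +y, 84 mm above the table. Rad: 0 = down flat along the wall (hard stop), 1.57 = straight out, level; starts at 1.2 to 1.8. Stays where left; 2 N pushed 20 mm from the hinge moves it.
- long_box_right (a joint): Clip on the oblong box's -y side: stiff flap 50 mm wide, 38 mm from hinge line to free edge, outer face 4 mm outside the hinge line. Hinge line level, along that wall, 108 mm from the box's origin along its -y, 84 mm above the table. Rad: 0 = down flat along the wall (hard stop), 1.57 = straight out, level; starts at 1.2 to 1.8. Stays where left; 2 N pushed 20 mm from the hinge moves it.

How it is judged:
At the end, for the whole second after the job is handed in: All four clips of the oblong box are within 0.22 rad (about 13 degrees) of fully down and stay so (value of joint each of long_box_front, long_box_back, long_box_left, long_box_right below 0.22 rad); the robot touches nothing.
It fails at once if the robot presses on the square box or its clips (more than 2 N) (contact force between square_box and the fingers above 2 N or contact force between square_box and the arm above 2 N).
It also fails if it takes over 51 s, if anything falls off the work surface, if the arm or the gripper's body presses on something with over 40 N, if the wrist force passes 120 N, or if a joint passes its speed limit or range.

ROBOT

A 7-joint arm with a two-finger parallel gripper is mounted at the origin on the work surface. World frame = base frame: x ahead of the robot, y to its left, z up, the work surface at z = 0. Lengths are in m, angles in rad, forces in N, time in s.
With the tool pointing down it reaches from about 0.4 to 0.85 m from the base axis. Payload 10.4 kg.
Tool frame: the origin (TCP) lies at the very end of the fingers, on their centre line; the grasp point (between the pads) lies 19 mm behind it; x points along the fingers, y is the direction in which the jaws open and shut, and the axes are right-handed (so a half turn about x gives the same grasp; the last joint's range is limited). The gripper opens to 87 mm and grips with 3 to 60 N. Pads are 19 mm wide; open, the fingers measure 117 mm over their backs; the gripper's body (75 mm by 190 mm) begins 51 mm behind the grasp point.
Start: joints at [1.189, 0.332, -0.065, 1.46, 0.022, 1.35, -0.088], TCP at [0.219, -0.585, 0.223] pointing down, gripper open.
Joint ranges: [-2.6, 2.6], [-0.5, 2.12], [-1.47, 1.34], [0.16, 2.42], [-1.27, 4.41], [0.06, 2.06], [-2.6, 2.6]. Speed limits (rad/s): [2.22, 2.22, 2.79, 2.79, 3.14, 3.14, 3.14].

INTERFACE

Orientations are given as a unit quaternion [w, x, y, z].
In Python, from rig import * gives the robot as it stands.
- The arm moves only by the tool apply_moves, never from a script. Its argument "deltas" is one flat list of numbers, 5 for each row, row after row: the shift along the tool's x, y, z in cm, then the turn about the tool's x in rad, then the gripper command: -1 is fully open, 1 is shut, values between are in proportion. In form: [tx, ty, tz, yaw, grip, tx, ty, tz, yaw, grip, ...]. A call has 1 to 5 rows; each row is the pose to reach, as a shift and turn from the pose measured when the call began, along the tool's axes at that moment; what a row does not reach only later rows make up. A row lasts 1/8 s, in which the tool goes at most 62.5 mm and 10.7 degrees, less where a joint would pass 70% of its speed; a pose out of reach is approached as far as the arm can. A call with a gripper value outside its range is refused whole. The fingers move at their own pace and stop on an object; "grip_force" is the grip in N (left out, the last holds). Time passes only in rows, so rows that repeat a pose let the fingers close. It gives the time, the measured TCP pose, the force and the opening at its end, in the units of the state.
- sense(): the state, without advancing time (a new reading comes with each control period).
- capture(name): name is "scene" or "top" or "wrist"; returns a dict with "pixels" (480x640x3 uint8, red, green, blue), "z_map" (480x640 float32, m along the optical axis (not along the pixel's ray), 0 where there is no reading), "camera_matrix" (3x3 intrinsics, pixels), "rvec" (rotation vector, rad) and "tvec" (3), from world to camera coordinates, as OpenCV has them. Camera axes: x right, y down, z forward; pixel columns grow to the right and rows downward; lengths in m; the calibration is good to about 2 mm. A picture is of the moment at which its call begins.
- hand_in(): hands the job in, once; it reports no verdict.
Trained networks look in a picture, given as the dict that the camera call returned (one of the last four; its "shot" number tells which), for a name from the list of things; names that differ only in an ending like _2 or _b are one class to them, and where a whole thing is asked for, a point or a joint stands for the part that bears it (a point fixed in the world has none). Each returns a list of dicts, best first, with "confidence" (0 to 1); they miss things now and then, are a little off and sometimes report something else, mostly with a low value. They report only what shows in the picture. A call takes as long as a camera call.
- trace(picture, query): "region" (480x640 bool, what is visible of it) and "extent" ([left, top, width, height] in pixels, round what is visible of it).
The state is a dict: "t": time; "qpos": joint angles; "qd": joint speeds; "joint_efforts": joint torques, N m; "eef_pos": TCP position; "tool_rot": TCP orientation; "force": force on the tool from outside, world axes, zero at the start; "wrist_torque": the same for the moment, N m; "finger_gap": opening from 0.0 (shut) to 1.0 (fully open).
Only numpy, scipy, OpenCV 4.12 (cv2) and the standard library are available. Lean on these libraries where they do the work, as an engineer would, in place of code of your own. Each camera call takes 0.05 s, during which the arm holds its last target.

## Working session

There is one attempt and no reset: what is moved stays moved. The work goes in short steps, Python scripts to look and compute and a tool call to move; the robot and the scene stay as the last step left them, time stands still between calls to the robot, and variables do not carry over. Pictures are saved under pics/ and viewed, and the job is handed in when it is done.

Besides the shell and the picture viewer there is one more tool, called after "Request:" as name(argument=value, ...) on one line, values as JSON. apply_moves: Moves the arm, as the interface text tells. Its arguments: {"type":"object","properties":{"deltas":{"type":"array"},"grip_force":{"type":"number"}},"required":["deltas"]}

```bash
mkdir -p pics; ls
python3 - <<'E'
from rig import *
import cv2,numpy as np
s=sense(); print({k:np.round(v,3).tolist() for k,v in s.items()})
for n in ["scene","top"]:
    c=capture(n); cv2.imwrite(f"pics/{n}0.png",c["pixels"][:,:,::-1]); np.savez(f"{n}0.npz",**{k:v for k,v in c.items()})
    for q in ["long_box","square_box","long_box_front","long_box_back","long_box_left","long_box_right"]:
        try:
            for r in trace(c,q)[:3]: print(n,q,round(r["confidence"],2),r["extent"])
        except Exception as e: print(n,q,e)
E
```

```text
pics
{'t': 0.0, 'qpos': [1.189, 0.333, -0.065, 1.461, 0.022, 1.35, -0.089], 'qd': [0.002, 0.003, -0.001, 0.003, 0.0, 0.001, 0.001], 'joint_efforts': [-0.001, -62.325, 0.024, -38.989, -0.062, 0.04, 0.0], 'eef_pos': [0.219, -0.585, 0.222], 'tool_rot': [-0.126, -0.696, -0.127, 0.696], 'force': [0.405, 0.03, 0.582], 'wrist_torque': [0.022, -0.041, -0.016], 'finger_gap': 1.0}
scene long_box 0.82 [309.7, 185.9, 177.9, 133.4]
scene square_box 0.8 [116.9, 196.3, 121.4, 102.6]
scene long_box_front 0.79 [394.8, 187.2, 33.2, 21.0]
scene long_box_back 0.72 [355.1, 267.1, 37.6, 38.3]
scene long_box_left 0.56 [454.9, 251.8, 26.3, 32.1]
scene long_box_right 0.82 [306.5, 205.0, 31.9, 26.2]
top long_box 0.91 [166.3, 173.3, 147.0, 118.8]
top square_box 0.68 [164.0, 201.0, 24.7, 26.9]
top square_box 0.57 [363.7, 170.3, 105.3, 96.4]
top long_box_front 0.93 [209.5, 264.3, 29.9, 27.4]
top long_box_back 0.94 [238.0, 172.0, 26.1, 26.2]
top long_box_left 0.97 [164.3, 198.4, 26.1, 29.3]
top long_box_right 0.69 [283.7, 233.6, 30.8, 28.8]
```

View pics/scene0.png

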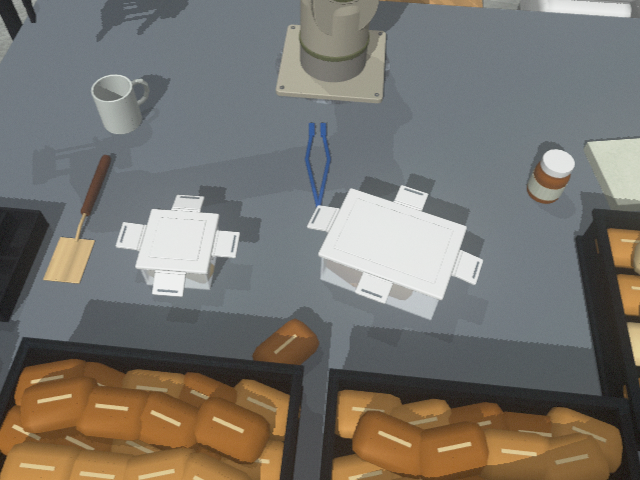

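View pics/top0.png

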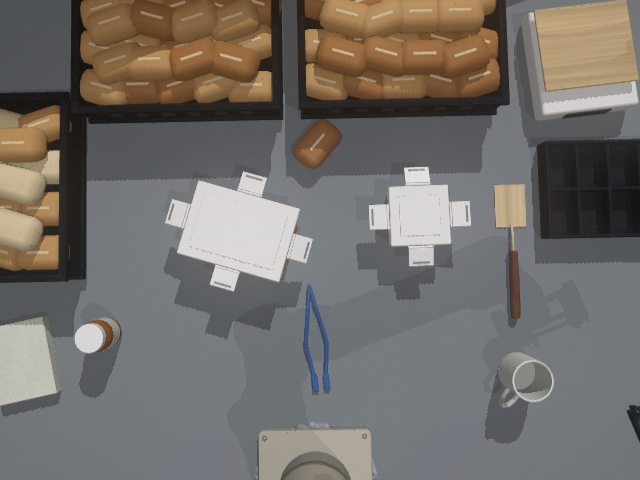

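Run:
```python
import cv2,numpy as np
for n in ["top","scene"]:
    c=np.load(f"{n}0.npz"); R=cv2.Rodrigues(c["rvec"])[0]; K=c["camera_matrix"]; t=c["tvec"].ravel()
    z=c["z_map"]; v,u=np.mgrid[:480,:640]
    P=np.stack([(u-K[0,2])/K[0,0]*z,(v-K[1,2])/K[1,1]*z,z],-1)
    W=(P-t)@R; ok=z>0
    print(n,"cam",-R.T@t)
    for lo,hi,nm in[(0.084,.098,"long"),(0.064,.078,"sq")]:
        m=(ok&(W[...,2]>lo)&(W[...,2]<hi)&(W[...,0]>.2)&(W[...,0]<1)).astype(np.uint8)
        # white
        m&=(c["pixels"].min(-1)>150).astype(np.uint8)
        m=cv2.morphologyEx(m,cv2.MORPH_OPEN,np.ones((3,3)))
        k,l,st,_=cv2.connectedComponentsWithStats(m)
        for i in np.argsort(-st[1:,4])[:3]+1:
            mm=l==i
            if n=="top":
                # keep after removing clips: large open
                mm=cv2.morphologyEx(mm.astype(np.uint8),cv2.MORPH_OPEN,np.ones((41,41)) if 0 else np.ones((5,5)))>0
            p=W[mm]
            if len(p)<50: continue
            r=cv2.minAreaRect((p[:,:2]*1000).astype(np.float32))
            print(n,nm,st[i],np.round(np.median(p,0),4),r)
```

```text
top cam [ 0.46671284 -0.03254839  1.16483829]
top long [ 176  173  123  118 9228] [0.5245 0.1398 0.0901] ((524.414794921875, 138.31088256835938), (208.79830932617188, 238.13803100585938), 2.605494260787964)
top long [ 75 324  28  29 663] [0.321  0.4313 0.0901] ((321.0997009277344, 431.6451110839844), (54.92412185668945, 54.27030563354492), 89.8327865600586)
top sq [ 369  179  102   77 4629] [ 0.5478 -0.2207  0.0697] ((545.3950805664062, -219.7141876220703), (134.17942810058594, 185.39605712890625), 1.7160241603851318)
scene cam [1.09062587 0.05075862 0.91925229]
scene long [  319   185   153   118 11213] [0.5341 0.1412 0.0899] ((525.2931518554688, 138.3761444091797), (249.90106201171875, 225.6282958984375), 46.464439392089844)
scene long [543 149  32  25 621] [0.3238 0.4303 0.0896] ((322.10504150390625, 430.4317932128906), (56.43984603881836, 57.244998931884766), 38.80842208862305)
scene long [ 99 100  20   4  63] [ 0.2617 -0.4201  0.0889] ((261.6644592285156, -420.6773376464844), (10.338760375976562, 37.79393005371094), 6.840882301330566)
scene sq [ 117  201  123   78 5771] [ 0.5529 -0.2192  0.0699] ((549.521484375, -220.3197021484375), (184.2027130126953, 164.4300537109375), 51.32249450683594)
scene sq [ 98 105  22   7 103] [ 0.2618 -0.4226  0.0716] ((260.5967712402344, -426.6986083984375), (47.06108856201172, 11.143260955810547), 86.64913940429688)
```

The top view shows the oblong box on the left at about (239,230), with its clips at (224,278), (251,185), (175,213) and (299,248). The square box is at (420,215). Next I'll fit the lid pose.

```bash
cat > h.py <<'E'
import cv2,numpy as np
def cloud(c):
    R=cv2.Rodrigues(np.asarray(c["rvec"],float))[0]; K=c["camera_matrix"]; t=np.asarray(c["tvec"]).ravel()
    z=c["z_map"]; v,u=np.mgrid[:480,:640]
    P=np.stack([(u-K[0,2])/K[0,0]*z,(v-K[1,2])/K[1,1]*z,z],-1)
    W=(P-t)@R; W[z<=0]=np.nan
    return W
E
python3 - <<'E'
from h import *
from scipy.spatial.transform import Rotation as Ro
for n,k in [("top",35),("scene",35)]:
    c=np.load(f"{n}0.npz"); W=cloud(c)
    g=np.zeros((1200,1200),np.uint8) # 1mm grid x 0..1.2,y -.6...6
    ok=(W[...,2]>.085)&(W[...,2]<.097)&(abs(W[...,1]-.14)<.2)&(abs(W[...,0]-.525)<.2)&(c["pixels"].min(-1)>120)
    p=W[ok]; g[(p[:,0]*1000).astype(int),(p[:,1]*1000+600).astype(int)]=1
    g=cv2.morphologyEx(g,cv2.MORPH_CLOSE,np.ones((7,7)))
    g=cv2.morphologyEx(g,cv2.MORPH_OPEN,cv2.getStructuringElement(cv2.MORPH_ELLIPSE,(65,65)))
    q=np.argwhere(g).astype(np.float32); r=cv2.minAreaRect(q); print(n,(r[0][0]/1000,(r[0][1]-600)/1000),r[1:],q.shape)
    m=q.mean(0); w,V=np.linalg.eigh(np.cov(q.T)); print("pca",m/1000-[0,.6],np.sqrt(12*w),V[:,0],np.arctan2(*(V[::-1,0]*np.sign(V[0,0]))))
    yaw=np.arctan2(*(V[::-1,0]*np.sign(V[0,0]))); o=m/1000-[0,.6]
    ex=np.array([np.cos(yaw),np.sin(yaw)]); ey=np.array([-ex[1],ex[0]])
    L=np.stack([(W[...,:2]-o)@ex,(W[...,:2]-o)@ey,W[...,2]],-1)
    for nm,ax,s,h in[("front",0,-1,.078),("back",0,1,.078),("left",1,1,.108),("right",1,-1,.108)]:
        d=s*L[...,ax]-h; b=(abs(L[...,1-ax])<.02)&(d>.008)&(d<.04)&(L[...,2]>.06)&(L[...,2]<.12)
        pp=np.c_[d[b],L[b][:,2]]; 
        if len(pp)<10: print(nm,len(pp)); continue
        a=np.polyfit(pp[:,0],pp[:,1],1); print(nm,len(pp),"theta",1.571+np.arctan(a[0]),"z at d=0",a[1],"dmax",pp[:,0].max())
    hi=(W[...,2]>.03)&(L[...,0]>.13)&(abs(L[...,1])<.2); print("beyond +x: min Lx",np.nanmin(L[hi][:,0]))
    for lo in(.06,.1,.13):
        hi=(W[...,2]>lo)&(np.hypot(L[...,0],L[...,1])<.4)&~((abs(L[...,0])<.13)&(abs(L[...,1])<.16)); 
        print(lo,"x+ min",np.round(np.nanmin(L[hi&(L[...,0]>.13)][:,0],initial=9),3),"y+ min",np.round(np.nanmin(L[hi&(L[...,1]>.16)&(L[...,0]<.2)][:,1],initial=9),3),"y- max",np.round(np.nanmax(L[hi&(L[...,1]<-.16)&(L[...,0]<.15)][:,1],initial=-9),3))
R=Ro.from_quat([-.696,-.127,.696,-.126]).as_matrix(); print(R.round(3))
E
```

```text
top (0.5235975952148437, 0.1394903564453125) ((229.89944458007812, 173.41273498535156), 84.36931610107422) (31732, 2)
pca [0.52353245 0.13909795] [148.61657833 206.45852882] [-0.9576117   0.28806219] -0.2922026346029776
front 309 theta 1.5792862561430505 z at d=0 0.08808448677427129 dmax 0.037613311556308676
back 310 theta 1.5458044246155003 z at d=0 0.08829371739703767 dmax 0.03859793922301413
left 294 theta 1.4038879754605853 z at d=0 0.08819401618448579 dmax 0.03854661239633998
right 296 theta 1.2764955901322348 z at d=0 0.08829941798071148 dmax 0.036314017592956174
beyond +x: min Lx 0.16856201552729266
0.06 x+ min 0.13 y+ min 0.164 y- max -0.233
0.1 x+ min 0.138 y+ min 0.168 y- max -9.0
0.13 x+ min 0.252 y+ min 0.381 y- max -9.0
scene (0.5241173706054687, 0.1382119140625) ((234.4171600341797, 176.034912109375), 61.02029037475586) (32331, 2)
pca [0.52463108 0.13856139] [149.84676984 208.35325981] [-0.95767976  0.28783585] -0.29196628305817407
front 315 theta 1.5702623901688066 z at d=0 0.08811195987809073 dmax 0.039901358030023704
back 453 theta 1.5295856024389647 z at d=0 0.08860932237676508 dmax 0.039447052255184425
left 389 theta 1.407428155711873 z at d=0 0.08830277557681677 dmax 0.03822915632330194
right 301 theta 1.3006461513692378 z at d=0 0.08821652523787954 dmax 0.0367365383387349
beyond +x: min Lx 0.17017015613087777
0.06 x+ min 0.13 y+ min 0.162 y- max -0.234
0.1 x+ min 0.136 y+ min 0.162 y- max -9.0
0.13 x+ min 0.28 y+ min 9.0 y- max -9.0
[[-0.     0.352 -0.936]
 [ 0.001 -0.936 -0.352]
 [-1.    -0.001 -0.   ]]
```

```bash
cat >> h.py <<'E'
from scipy.spatial.transform import Rotation as Ro
O=np.array([.524,.1388]); YAW=-.292
EX=np.array([np.cos(YAW),np.sin(YAW)]); EY=np.array([-EX[1],EX[0]])
def st(s):
    w,x,y,z=s["tool_rot"]; R=Ro.from_quat([x,y,z,w]).as_matrix(); p=np.array(s["eef_pos"])
    d=p[:2]-O
    print("t",round(s["t"],2),"box-frame",np.round([d@EX,d@EY,p[2]],4),"F box",np.round([s["force"][:2]@EX,s["force"][:2]@EY,s["force"][2]],1),"yaw err",round((np.arctan2(R[1,1],R[0,1])-YAW),4),"q",np.round(s["qpos"],2),"gap",s["finger_gap"])
    return R,p
def to(s,lx,ly,z):
    R,p=st(s); T=np.r_[O+lx*EX+ly*EY,z]
    turn=np.arctan2(R[1,1],R[0,1])-YAW
    print((lx,ly,z),"-> cm",np.round((T-p)@R*100,2),"turn",round(turn,3))
E
python3 - <<'E'
from h import *
from rig import *
c=np.load("top0.npz"); W=cloud(c)
d=W[...,:2]-O; Lx=d@EX; Ly=d@EY
b=(Lx>.122)&(Lx<.3)&(abs(Ly)<.07)&(W[...,2]>.02); 
for a in np.arange(.12,.3,.02):
    k=b&(Lx>=a)&(Lx<a+.02); print(round(a,2), k.sum(), W[k][:,2].max() if k.any() else 0)
to(sense(),0,-.1305,.2); to(sense(),0,-.1305,.115)
E
```

```text
0.12 0 0
0.14 0 0
0.16 5 0.03001084751736392
0.18 69 0.04401833976814887
0.2 50 0.044249896785643714
0.22 198 0.10438054499959824
0.24 532 0.10519317048189478
0.26 604 0.1051299200177252
0.28 525 0.12273649143056903
t 0.7 box-frame [-0.0832 -0.781   0.2226] F box [-1.   1.   0.2] yaw err -0.92 q [ 1.19  0.33 -0.06  1.46  0.02  1.35 -0.09] gap 1.0020649197507296
(0, -0.1305, 0.2) -> cm [  2.26 -46.72 -46.03] turn -0.92
t 0.7 box-frame [-0.0832 -0.781   0.2226] F box [-1.   1.   0.2] yaw err -0.92 q [ 1.19  0.33 -0.06  1.46  0.02  1.35 -0.09] gap 1.0020649197507296
(0, -0.1305, 0.115) -> cm [ 10.76 -46.72 -46.03] turn -0.92
```

Request:
apply_moves(deltas=[0,-9,-9,-0.2,1,0,-18,-18,-0.4,1,1,-27,-27,-0.6,1,2,-36,-36,-0.75,1,2.2,-46.7,-46,-0.92,1], grip_force=20)

```text
t: 1.32
eef_pos: [0.3486, -0.2987, 0.2144]
tool_rot: [-0.424, -0.566, -0.423, 0.566]
force: [1.5, -0.8, -0.1]
finger_gap: 0.515
```

Run:
```python
from h import *
from rig import *
to(sense(),0,-.1305,.12)
```

```text
t 1.32 box-frame [-0.042  -0.4695  0.2144] F box [ 1.7 -0.3 -0.1] yaw err 0.0058 q [ 0.98 -0.01 -0.36  1.87 -0.    1.28  0.33] gap 0.5153136621006048
(0, -0.1305, 0.12) -> cm [  9.42   4.39 -33.88] turn 0.006
```

Request:
apply_moves(deltas=[0,1,-7,0,1,0,2,-14,0,1,0,3,-21,0,1,1,4,-28,0,1,3,4.4,-33.9,0,1])

```text
t: 1.95
eef_pos: [0.4752, -0.0153, 0.1933]
tool_rot: [0.425, 0.567, 0.422, -0.566]
force: [0.4, -1.6, -0.8]
finger_gap: 0.014
```

Run:
```python
from h import *
from rig import *
s=sense();to(s,0,-.1305,.12);to(s,0,-.1305,.05);to(s,0,-.12,.05)
```

```text
t 1.95 box-frame [-0.0024 -0.1617  0.1933] F box [ 0.8 -1.4 -0.8] yaw err 0.0053 q [ 0.64  0.07 -0.72  1.85  0.05  1.24 -0.38] gap 0.014198026606321159
(0, -0.1305, 0.12) -> cm [ 7.33  0.23 -3.12] turn 0.005
t 1.95 box-frame [-0.0024 -0.1617  0.1933] F box [ 0.8 -1.4 -0.8] yaw err 0.0053 q [ 0.64  0.07 -0.72  1.85  0.05  1.24 -0.38] gap 0.014198026606321159
(0, -0.1305, 0.05) -> cm [14.33  0.21 -3.13] turn 0.005
t 1.95 box-frame [-0.0024 -0.1617  0.1933] F box [ 0.8 -1.4 -0.8] yaw err 0.0053 q [ 0.64  0.07 -0.72  1.85  0.05  1.24 -0.38] gap 0.014198026606321159
(0, -0.12, 0.05) -> cm [14.33  0.22 -4.18] turn 0.005
```

Request:
apply_moves(deltas=[4,0.2,-3.1,0,1,7.3,0.2,-3.1,0,1,7.3,0.2,-3.1,0,1,10,0.2,-3.1,0,1,12,0.2,-3.1,0,1])

```text
t: 2.58
eef_pos: [0.4875, 0.013, 0.0746]
tool_rot: [0.425, 0.568, 0.421, -0.565]
force: [-0.2, -0.1, 4.1]
finger_gap: 0.008
```

Run:
```python
from h import *
from rig import *
s=sense();to(s,0,-.1305,.05);to(s,0,-.12,.05)
```

```text
t 2.58 box-frame [ 0.0013 -0.131   0.0746] F box [-0.2 -0.2  4.1] yaw err 0.0039 q [ 0.55  0.25 -0.73  1.96  0.2   1.   -0.57] gap 0.0078021761259114185
(0, -0.1305, 0.05) -> cm [ 2.46 -0.14 -0.05] turn 0.004
t 2.58 box-frame [ 0.0013 -0.131   0.0746] F box [-0.2 -0.2  4.1] yaw err 0.0039 q [ 0.55  0.25 -0.73  1.96  0.2   1.   -0.57] gap 0.0078021761259114185
(0, -0.12, 0.05) -> cm [ 2.46 -0.14 -1.1 ] turn 0.004
```

Request:
apply_moves(deltas=[1.5,-0.1,0,0,1,2.6,-0.1,0,0,1,2.6,-0.1,-0.5,0,1,2.6,-0.1,-1.0,0,1,2.6,-0.1,-1.1,0,1])

```text
t: 3.2
eef_pos: [0.4894, 0.0223, 0.0488]
tool_rot: [0.425, 0.567, 0.421, -0.567]
force: [-5.0, -9.8, 3.4]
finger_gap: 0.005
```

Run:
```python
from h import *
from rig import *
s=sense();st(s)
```

```text
t 3.2 box-frame [ 0.0004 -0.1215  0.0488] F box [ -2.  -10.8   3.4] yaw err 0.003 q [ 0.51  0.3  -0.72  1.97  0.25  0.96 -0.62] gap 0.00501216796998266
```

Request:
apply_moves(deltas=[0,0,-0.2,0,1,0,0,1.5,0,1,-4,0,1.5,0,1,-8.2,-1,1,0,1,-8.2,-7,-6,0,1])

```text
t: 3.82
eef_pos: [0.4541, 0.0724, 0.1339]
tool_rot: [0.425, 0.57, 0.418, -0.566]
force: [0.4, 2.0, -0.8]
finger_gap: 0.006
```

Run:
```python
from h import *
from rig import *
s=sense();to(s,-.105,0,.12)
c=capture("top"); cv2.imwrite("pics/top1.png",c["pixels"][120:340,100:360,::-1].repeat(2,0).repeat(2,1))
```

```text
t 3.83 box-frame [-0.0478 -0.0837  0.1339] F box [-0.2  2.  -0.8] yaw err -0.0025 q [ 0.53  0.1  -0.81  1.96  0.09  1.1  -0.62] gap 0.0059292399282695725
(-0.105, 0, 0.12) -> cm [ 1.32 -5.75 -8.36] turn -0.002
```

View pics/top1.png

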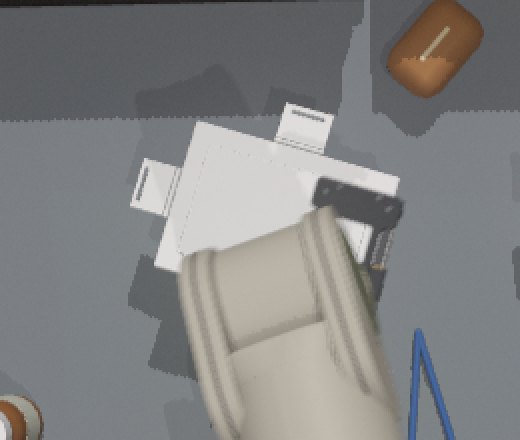

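The arm hides the right and front clips in this view, while the left and back clips still stick out at crop (155,185) and (305,127). I'm moving on to the front clip.

Request:
apply_moves(deltas=[0,-3,-4,0,1,0,-5.7,-8.4,0,1,1.3,-5.7,-8.4,0,1,1.3,-5.7,-8.4,0,1,2.3,-5.7,-8.4,0,1])

```text
t: 4.5
eef_pos: [0.4189, 0.1776, 0.1093]
tool_rot: [0.426, 0.568, 0.421, -0.564]
force: [0.4, -0.3, -0.0]
finger_gap: 0.007
```

Run:
```python
from h import *
from rig import *
s=sense();to(s,-.105,0,.05)
```

```text
t 4.5 box-frame [-0.1119  0.0069  0.1093] F box [ 0.5 -0.2 -0. ] yaw err 0.0067 q [ 0.37  0.14 -0.91  2.    0.14  1.06 -0.89] gap 0.007122737754620861
(-0.105, 0, 0.05) -> cm [5.94 0.63 0.7 ] turn 0.007
```

Request:
apply_moves(deltas=[0,0.6,0.7,0,1,1.5,0.6,0.7,0,1,3,0.6,0.7,0,1,4.5,0.6,0.7,0,1,6,0.6,0.7,0,1])

```text
t: 5.12
eef_pos: [0.4228, 0.1693, 0.0481]
tool_rot: [0.426, 0.568, 0.422, -0.564]
force: [0.2, 1.3, 0.4]
finger_gap: 0.003
```

Run:
```python
from h import *
from rig import *
s=sense();to(s,-.096,0,.048)
```

```text
t 5.12 box-frame [-0.1057  0.      0.0481] F box [-0.2  1.3  0.4] yaw err 0.0072 q [ 0.33  0.25 -0.88  2.05  0.25  0.94 -0.96] gap 0.002761427797240955
(-0.096, 0, 0.048) -> cm [0.02 0.97 0.01] turn 0.007
```

Request:
apply_moves(deltas=[0,0.4,0,0,1,0,0.8,0,0,1,0,1.0,0,0,1,0,1.1,0,0,1])

```text
t: 5.62
eef_pos: [0.4337, 0.1662, 0.0485]
tool_rot: [0.426, 0.568, 0.421, -0.564]
force: [-0.9, 0.7, 0.1]
finger_gap: 0.004
```

Run:
```python
from h import *
from rig import *
s=sense();st(s)
```

```text
t 5.62 box-frame [-0.0944  0.0002  0.0485] F box [-1.1  0.4  0.1] yaw err 0.0069 q [ 0.33  0.27 -0.87  2.03  0.26  0.94 -0.96] gap 0.004405459753808544
```

Request:
apply_moves(deltas=[0,0.3,0,0,1,0,0.5,0,0,1,0,0.5,0,0,1])

```text
t: 6.0
eef_pos: [0.4351, 0.1657, 0.048]
tool_rot: [0.426, 0.566, 0.423, -0.566]
force: [-16.4, 3.8, 8.2]
finger_gap: 0.003
```

Run:
```python
from h import *
from rig import *
s=sense();st(s)
```

```text
t 6.0 box-frame [-0.0928  0.0002  0.048 ] F box [-16.8  -1.1   8.2] yaw err 0.0088 q [ 0.33  0.28 -0.86  2.02  0.27  0.95 -0.96] gap 0.0027167322584475957
```

Request:
apply_moves(deltas=[0,-1.5,0,0,1,-4,-1.5,0,0,1,-8,-1.5,-1,0,1,-8.5,1,-6,0,1,-8.5,5,-11,0,1])

```text
t: 6.62
eef_pos: [0.5146, 0.2577, 0.1354]
tool_rot: [0.427, 0.567, 0.421, -0.564]
force: [0.3, -0.5, 2.4]
finger_gap: 0.005
```

Run:
```python
from h import *
from rig import *
s=sense();to(s,0,.1305,.12)
```

```text
t 6.62 box-frame [-0.0432  0.1112  0.1354] F box [ 0.4 -0.4  2.4] yaw err 0.0074 q [ 0.17  0.43 -0.89  1.67  0.36  1.21 -1.09] gap 0.004871783308712542
(0, 0.1305, 0.12) -> cm [ 1.57  4.32 -1.9 ] turn 0.007
```

Request:
apply_moves(deltas=[0,4.3,-1.9,0,1,1.5,4.3,-1.9,0,1,3.5,4.3,-1.9,0,1,5.5,4.3,-1.9,0,1,7,4.3,-1.9,0,1])

```text
t: 7.25
eef_pos: [0.5612, 0.2638, 0.0649]
tool_rot: [0.427, 0.568, 0.422, -0.564]
force: [0.7, 1.0, 2.0]
finger_gap: 0.007
```

Run:
```python
from h import *
from rig import *
s=sense();to(s,0,.1305,.048);to(s,0,.12,.048)
```

```text
t 7.25 box-frame [-0.0003  0.1305  0.0649] F box [0.4 1.2 2. ] yaw err 0.0081 q [ 0.1   0.59 -0.82  1.62  0.47  1.14 -1.12] gap 0.006984557095779273
(0, 0.1305, 0.048) -> cm [ 1.69  0.02 -0.01] turn 0.008
t 7.25 box-frame [-0.0003  0.1305  0.0649] F box [0.4 1.2 2. ] yaw err 0.0081 q [ 0.1   0.59 -0.82  1.62  0.47  1.14 -1.12] gap 0.006984557095779273
(0, 0.12, 0.048) -> cm [1.69 0.01 1.04] turn 0.008
```

Request:
apply_moves(deltas=[1.7,0,0,0,1,1.7,0,0.5,0,1,1.7,0,0.9,0,1,1.7,0,1.1,0,1,1.7,0,1.1,0,1])

```text
t: 7.88
eef_pos: [0.5586, 0.2584, 0.0485]
tool_rot: [0.426, 0.57, 0.424, -0.56]
force: [9.7, 20.9, -16.7]
finger_gap: 0.011
```

Run:
```python
from h import *
from rig import *
s=sense();st(s)
```

```text
t 7.88 box-frame [-0.0013  0.1245  0.0485] F box [  3.3  22.8 -16.7] yaw err 0.0111 q [ 0.11  0.6  -0.82  1.65  0.48  1.09 -1.12] gap 0.010871786919544721
```

Request:
apply_moves(deltas=[0,0,-1.5,0,1,-4,0,-1.5,0,1,-8,2,-1,0,1,-8.5,7,5,0,1,-8.5,11,12.5,0,1])

```text
t: 8.5
eef_pos: [0.6207, 0.1429, 0.1343]
tool_rot: [0.427, 0.57, 0.424, -0.56]
force: [0.8, 0.0, -0.7]
finger_gap: 0.006
```

Run:
```python
from h import *
from rig import *
s=sense();to(s,.106,0,.12)
```

```text
t 8.5 box-frame [0.0914 0.0318 0.1343] F box [ 0.8  0.3 -0.7] yaw err 0.012 q [ 0.31  0.54 -0.83  1.52  0.41  1.25 -0.85] gap 0.006102779242319347
(0.106, 0, 0.12) -> cm [1.42 1.4  3.21] turn 0.012
```

Request:
apply_moves(deltas=[0,1.3,3.2,0,1,1.4,1.3,3.2,0,1,3.5,1.3,3.2,0,1,6,1.3,3.2,0,1,8.5,1.3,3.2,0,1])

```text
t: 9.12
eef_pos: [0.625, 0.1112, 0.0478]
tool_rot: [0.427, 0.57, 0.425, -0.559]
force: [1.4, -0.2, 1.4]
finger_gap: 0.007
```

Run:
```python
from h import *
from rig import *
s=sense();to(s,.0928,0,.048)
```

```text
t 9.12 box-frame [0.1047 0.0026 0.0478] F box [1.4 0.2 1.4] yaw err 0.0147 q [ 0.33  0.62 -0.78  1.6   0.47  1.1  -0.84] gap 0.007302397823286128
(0.0928, 0, 0.048) -> cm [-0.04 -1.19  0.24] turn 0.015
```

Request:
apply_moves(deltas=[0,-0.5,0,0,1,0,-0.9,0,0,1,0,-1.2,0,0,1,0,-1.4,0,0,1])

```text
t: 9.62
eef_pos: [0.6157, 0.1145, 0.0498]
tool_rot: [0.429, 0.573, 0.423, -0.557]
force: [22.1, -2.1, -9.4]
finger_gap: 0.003
```

Run:
```python
from h import *
from rig import *
s=sense();st(s)
```

```text
t 9.62 box-frame [0.0949 0.0031 0.0498] F box [21.8  4.4 -9.4] yaw err 0.0133 q [ 0.34  0.6  -0.79  1.63  0.47  1.09 -0.85] gap 0.0025497517664685595
```

Request:
apply_moves(deltas=[0,1.5,0,0,1,-5,1.5,0,0,1,-10,1.5,0,0,1,-15,0,5,0,1,-20,-6,11,0,1])

```text
t: 10.25
eef_pos: [0.5564, 0.0435, 0.2268]
tool_rot: [0.429, 0.573, 0.422, -0.556]
force: [0.3, -1.1, 1.5]
finger_gap: 0.003
```

Request:
apply_moves(deltas=[0,-4,6,0,1,0,-8,12,0,1,0,-12,18,0,1,0,-14,24,0,1,0,-16,30,0,1])

```text
t: 10.88
eef_pos: [0.3363, -0.1775, 0.2206]
tool_rot: [0.431, 0.573, 0.422, -0.556]
force: [1.1, -0.7, 0.5]
finger_gap: 0.009
```

Run:
```python
from h import *
from rig import *
st(sense())
for n in ["top","scene"]:
    c=capture(n); W=cloud(c)
    im=c["pixels"][120:340,100:360] if n=="top" else c["pixels"][140:360,260:520]
    cv2.imwrite(f"pics/{n}2.png",im[:,:,::-1].repeat(2,0).repeat(2,1))
    d=W[...,:2]-O; L=np.stack([d@EX,d@EY,W[...,2]],-1)
    for nm,ax,s,h in[("front",0,-1,.078),("back",0,1,.078),("left",1,1,.108),("right",1,-1,.108)]:
        dd=s*L[...,ax]-h; b=(abs(L[...,1-ax])<.022)&(dd>.002)&(dd<.05)&(L[...,2]>.03)&(L[...,2]<.12)
        print(n,nm,b.sum(),"max d mm",np.round(1000*np.percentile(dd[b],[50,90,100]),1) if b.any() else None, "z",np.round(L[b][:,2].min(),3) if b.any() else None)
    for q in ["long_box_front","long_box_back","long_box_left","long_box_right"]:
        for r in trace(c,q)[:2]:
            m=r["region"]; p=L[m]; print(n,q,round(r["confidence"],2),r["extent"],np.round(np.nanmedian(p,0),3))
st(sense())
```

```text
t 10.88 box-frame [-0.0887 -0.357   0.2206] F box [ 1.3 -0.4  0.5] yaw err 0.015 q [ 1.09 -0.24 -0.6   2.03 -0.16  1.29  0.27] gap 0.0085069887976741
top front 18 max d mm [3.  3.9 4. ] z 0.078
top back 30 max d mm [3.8 6.9 7.3] z 0.053
top left 15 max d mm [3.1 3.9 5. ] z 0.08
top right 41 max d mm [3.  3.4 3.7] z 0.051
top long_box_front 0.58 [215.0, 264.2, 25.8, 7.3] [-0.078 -0.002  0.087]
top long_box_back 0.6 [236.0, 185.8, 22.2, 12.2] [0.079 0.003 0.085]
top long_box_back 0.45 [176.2, 182.4, 125.4, 100.7] [-0.    -0.002  0.09 ]
top long_box_left 0.49 [180.5, 204.4, 9.0, 24.1] [0.003 0.109 0.087]
top long_box_right 0.54 [285.0, 234.2, 16.3, 24.4] [ 0.    -0.109  0.086]
scene front 1 max d mm [2.1 2.1 2.1] z 0.086
scene back 400 max d mm [5.4 7.4 8.9] z 0.045
scene left 31 max d mm [3.1 4.1 4.3] z 0.079
scene right 3 max d mm [3.3 4.1 4.3] z 0.077
scene long_box_front 0.53 [403.0, 203.7, 17.4, 3.9] [-0.077  0.006  0.087]
scene long_box_back 0.69 [362.1, 270.8, 28.9, 28.9] [0.083 0.001 0.072]
scene long_box_left 0.69 [447.8, 249.1, 14.0, 40.2] [0.013 0.109 0.085]
scene long_box_right 0.67 [326.2, 210.7, 13.6, 24.2] [ 0.006 -0.107  0.086]
t 11.38 box-frame [-0.0873 -0.3551  0.2196] F box [-0.6 -0.2 -0.1] yaw err 0.0158 q [ 1.09 -0.23 -0.6   2.03 -0.16  1.29  0.26] gap 0.00823056823088513
```

View pics/top2.png

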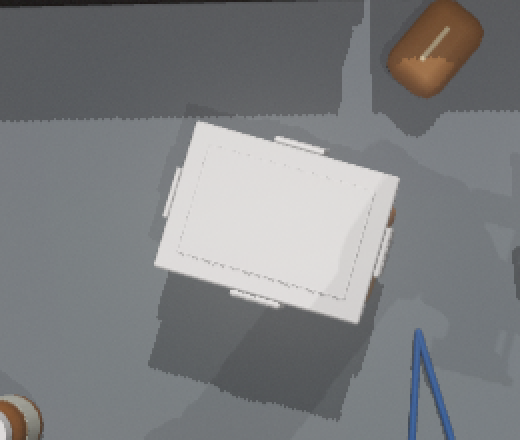

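View pics/scene2.png

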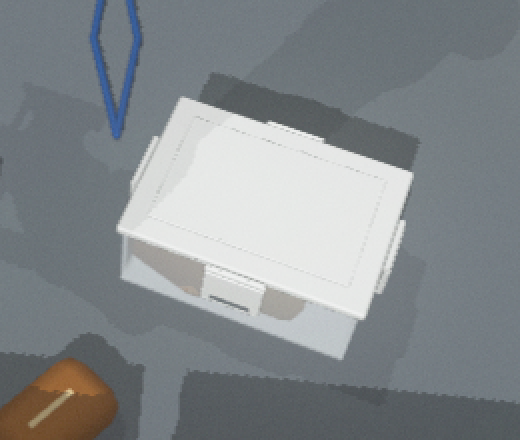

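The top view shows all four clips as thin strips along the walls, at crop (300,145), (172,192), (382,252) and (255,298). The scene view shows the back clip down at (233,290). The back clip's lower edge seems to stand out a few mm, and the left and front faces are hidden, so I'll check further.

Run:
```python
from h import *
from rig import *
c=capture("scene"); W=cloud(c); d=W[...,:2]-O; L=np.stack([d@EX,d@EY,W[...,2]],-1)
dd=L[...,0]-.078; b=(abs(L[...,1])<.02)&(dd>.001)&(dd<.05)&(L[...,2]>.048)&(L[...,2]<.08)
a=np.polyfit(L[b][:,2],dd[b],1); print("back theta",-a[0],"d at hinge",np.polyval(a,.084))
c=capture("top"); W=cloud(c); d=W[...,:2]-O; L=np.stack([d@EX,d@EY,W[...,2]],-1)
dd=-L[...,1]-.108; b=(abs(L[...,0])<.02)&(dd>.001)&(dd<.05)&(L[...,2]>.04)&(L[...,2]<.083)
a=np.polyfit(L[b][:,2],dd[b],1); print("right theta",-a[0],b.sum())
c=capture("wrist"); cv2.imwrite("pics/w3.png",c["pixels"][:,:,::-1]); R=cv2.Rodrigues(np.asarray(c["rvec"]))[0]; print(-R.T@np.ravel(c["tvec"]),R[2])
to(sense(),0,.25,.22)
```

```text
back theta 0.10082035910381784 d at hinge 0.003788048170859799
right theta 0.034292397661662984 34
[ 0.35428447 -0.10875793  0.38195514] [-0.04725932 -0.24739882 -0.9677605 ]
t 11.53 box-frame [-0.0875 -0.3557  0.2195] F box [0.8 0.  0.9] yaw err 0.0146 q [ 1.09 -0.23 -0.6   2.03 -0.16  1.29  0.26] gap 0.006580303048040613
(0, 0.25, 0.22) -> cm [  1.04   9.63 -60.42] turn 0.015
```

View pics/w3.png

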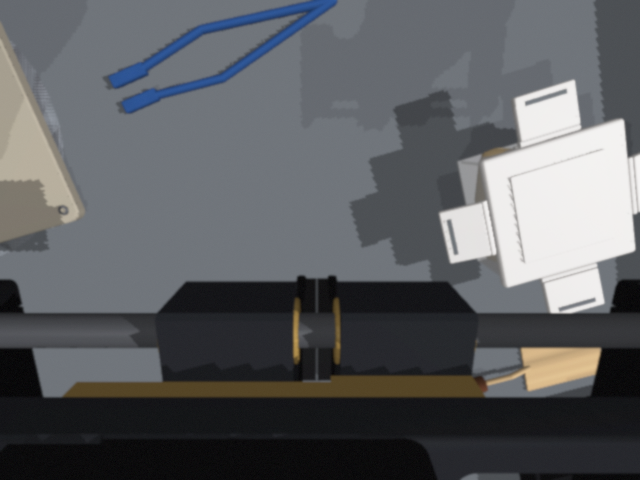

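Request:
apply_moves(deltas=[0,-1,-6,0,1,0,-2,-12,0,1,0,-3,-18,0,1,0,-4,-24,0,1,0,-5,-30,0,1])

```text
t: 12.15
eef_pos: [0.3717, 0.1279, 0.2228]
tool_rot: [0.43, 0.573, 0.423, -0.555]
force: [0.4, -0.4, 0.0]
finger_gap: 0.005
```

```bash
cat > w.py <<'E'
import sys
from h import *
from rig import *
nm,ax,s,h=sys.argv[1],int(sys.argv[2]),int(sys.argv[3]),float(sys.argv[4])
c=capture("wrist"); cv2.imwrite(f"pics/w_{nm}.png",c["pixels"][:,:,::-1]); W=cloud(c); d=W[...,:2]-O; L=np.stack([d@EX,d@EY,W[...,2]],-1)
dd=s*L[...,ax]-h
b=(abs(L[...,1-ax])<.02)&(dd>-.003)&(dd<.05)&(L[...,2]>.04)&(L[...,2]<.083)
print(nm,b.sum())
if b.sum()>20:
    a=np.polyfit(L[b][:,2],dd[b],1); print("theta",-a[0],"d range",dd[b].min(),dd[b].max(),"z",L[b][:,2].min(),L[b][:,2].max())
to(sense(),-.14,-.06,.22);to(sense(),0,.07,.22)
E
python3 w.py front 0 -1 .078
```

```text
front 487
theta 0.02330262157854712 d range 0.0005642023008775726 0.0031171352726191426 z 0.04607257523731979 0.08297120761832927
t 12.2 box-frame [-0.145  -0.0464  0.2233] F box [-3.1  6.6  0.6] yaw err 0.0241 q [ 0.92 -0.38 -1.11  1.98 -0.36  1.32 -0.34] gap 0.00882315893532381
(-0.14, -0.06, 0.22) -> cm [0.32 0.46 1.38] turn 0.024
t 12.2 box-frame [-0.145  -0.0464  0.2233] F box [-3.1  6.6  0.6] yaw err 0.0241 q [ 0.92 -0.38 -1.11  1.98 -0.36  1.32 -0.34] gap 0.00882315893532381
(0, 0.07, 0.22) -> cm [  0.86  14.77 -11.27] turn 0.024
```

View pics/w_front.png

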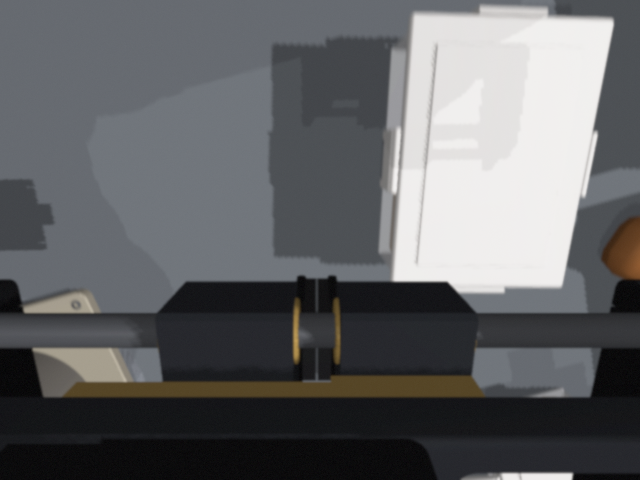

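The wrist view shows the front clip flat at (392,160), measured at about 0.02 rad. Next is the left clip.

Request:
apply_moves(deltas=[0,4,-3,0,1,0,8,-6,0,1,0,12,-9,0,1,0.5,14.5,-11,0,1,0.5,14.5,-11,0,1])

```text
t: 12.82
eef_pos: [0.543, 0.2036, 0.2224]
tool_rot: [0.431, 0.572, 0.425, -0.553]
force: [-0.0, -1.2, 2.7]
finger_gap: 0.009
```

```bash
python3 w.py left 1 1 .108
```

```text
left 240
theta 0.028830903712609216 d range 0.003732414263396669 0.005717110631402719 z 0.04904701375486507 0.08221989900212849
t 12.88 box-frame [1.000e-04 7.230e-02 2.184e-01] F box [-0.1 -3.4 -1. ] yaw err 0.0258 q [ 0.48  0.48 -1.21  1.56  0.46  1.39 -1.03] gap 0.008457905989846021
(-0.14, -0.06, 0.22) -> cm [ -0.65 -14.35  12.86] turn 0.026
t 12.88 box-frame [1.000e-04 7.230e-02 2.184e-01] F box [-0.1 -3.4 -1. ] yaw err 0.0258 q [ 0.48  0.48 -1.21  1.56  0.46  1.39 -1.03] gap 0.008457905989846021
(0, 0.07, 0.22) -> cm [-0.17 -0.02  0.23] turn 0.026
```

View pics/w_left.png

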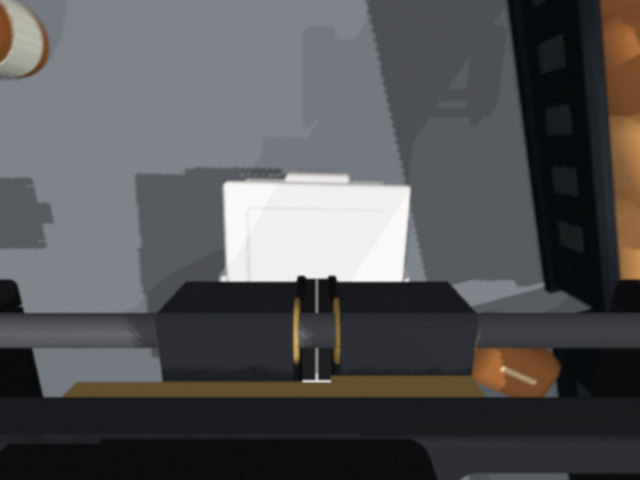

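Request:
apply_moves(deltas=[0,4,3,0,1,0,8,6,0,1,0,12,9,0,1,0,14,12,0,1,0,14,13,0,1])

```text
t: 13.5
eef_pos: [0.6467, 0.0427, 0.2176]
tool_rot: [0.429, 0.571, 0.427, -0.554]
force: [1.3, 0.7, -0.1]
finger_gap: 0.004
```

```bash
python3 w.py back 0 1 .078
```

```text
back 675
theta 0.1302700891776076 d range -0.001881255655058825 0.009938310540626757 z 0.046340609994362084 0.08297053130307339
t 13.55 box-frame [ 0.1444 -0.0566  0.2179] F box [ 1.  -0.2  0.8] yaw err 0.0226 q [ 0.62  0.61 -1.12  1.38  0.54  1.46 -0.74] gap 0.0041288108839375795
(-0.14, -0.06, 0.22) -> cm [ -0.69 -28.43  -0.31] turn 0.023
t 13.55 box-frame [ 0.1444 -0.0566  0.2179] F box [ 1.  -0.2  0.8] yaw err 0.0226 q [ 0.62  0.61 -1.12  1.38  0.54  1.46 -0.74] gap 0.0041288108839375795
(0, 0.07, 0.22) -> cm [ -0.23 -14.14 -12.99] turn 0.023
```

View pics/w_back.png

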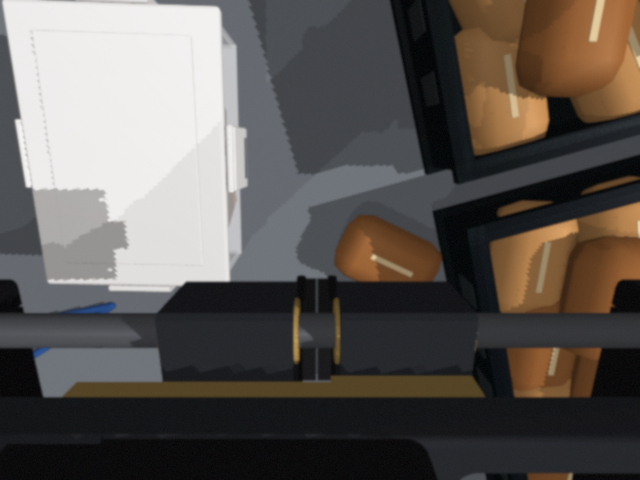

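The back clip reads about 0.10 rad from the scene camera and 0.13 from the wrist camera. That is inside the limit, but there is time to press it again, a little lower.

Run:
```python
from h import *
from rig import *
s=sense();to(s,.112,0,.12);to(s,.112,0,.038)
```

```text
t 13.55 box-frame [ 0.1444 -0.0566  0.2179] F box [ 1.  -0.2  0.8] yaw err 0.0226 q [ 0.62  0.61 -1.12  1.38  0.54  1.46 -0.74] gap 0.0041288108839375795
(0.112, 0, 0.12) -> cm [ 9.83 -3.27 -5.56] turn 0.023
t 13.55 box-frame [ 0.1444 -0.0566  0.2179] F box [ 1.  -0.2  0.8] yaw err 0.0226 q [ 0.62  0.61 -1.12  1.38  0.54  1.46 -0.74] gap 0.0041288108839375795
(0.112, 0, 0.038) -> cm [18.03 -3.41 -5.42] turn 0.023
```

Request:
apply_moves(deltas=[3,-2,-5.5,0,1,8,-3.2,-5.5,0.02,1,12,-3.2,-5.5,0.02,1,15,-3.3,-5.5,0.02,1,18,-3.3,-5.5,0.02,1])

```text
t: 14.18
eef_pos: [0.6316, 0.1085, 0.0375]
tool_rot: [0.424, 0.575, 0.422, -0.558]
force: [0.4, -0.3, 0.1]
finger_gap: 0.004
```

Run:
```python
from h import *
from rig import *
s=sense();to(s,.0928,0,.038); print(st(s)[0].round(3))
```

```text
t 14.18 box-frame [0.1118 0.002  0.0375] F box [ 0.5 -0.1  0.1] yaw err 0.0045 q [ 0.48  0.75 -1.01  1.59  0.68  1.16 -0.96] gap 0.003979774390309556
(0.0928, 0, 0.038) -> cm [-0.08 -1.9   0.19] turn 0.005
t 14.18 box-frame [0.1118 0.002  0.0375] F box [ 0.5 -0.1  0.1] yaw err 0.0045 q [ 0.48  0.75 -1.01  1.59  0.68  1.16 -0.96] gap 0.003979774390309556
[[ 0.021  0.959 -0.283]
 [ 0.013 -0.284 -0.959]
 [-1.     0.016 -0.018]]
```

Request:
apply_moves(deltas=[0,-0.8,0,0,1,0,-1.4,0,0,1,0,-1.8,0,0,1,0,-2.0,0,0,1,0,-2.0,0,0,1])

```text
t: 14.8
eef_pos: [0.618, 0.1132, 0.0404]
tool_rot: [0.425, 0.579, 0.419, -0.555]
force: [22.3, -1.0, -8.9]
finger_gap: 0.003
```

Run:
```python
from h import *
from rig import *
s=sense();st(s)
```

```text
t 14.8 box-frame [0.0974 0.0025 0.0404] F box [21.6  5.5 -8.9] yaw err 0.0016 q [ 0.5   0.72 -1.03  1.63  0.67  1.14 -0.98] gap 0.0033141455459755995
```

Request:
apply_moves(deltas=[0,1.5,0,0,1,-5,1.5,0,0,1,-10,2,0,0,1,-15,4,3,0,1,-18,5,5.5,0,1])

```text
t: 15.42
eef_pos: [0.645, 0.0438, 0.2251]
tool_rot: [0.427, 0.58, 0.419, -0.553]
force: [-0.2, -0.8, -1.0]
finger_gap: 0.006
```

```bash
python3 w.py back2 0 1 .078
python3 - <<'E'
from h import *
from rig import *
c=capture("scene"); W=cloud(c); d=W[...,:2]-O; L=np.stack([d@EX,d@EY,W[...,2]],-1)
dd=L[...,0]-.078; b=(abs(L[...,1])<.02)&(dd>.001)&(dd<.05)&(L[...,2]>.048)&(L[...,2]<.08)
a=np.polyfit(L[b][:,2],dd[b],1); print("back theta",-a[0],b.sum())
E
```

```text
back2 608
theta 0.12395633545126189 d range -0.0013927405434123324 0.009775580933672867 z 0.04654990680865807 0.08297372794168795
t 15.47 box-frame [ 0.1459 -0.0597  0.228 ] F box [ 3.5 -2.4  2.9] yaw err -0.0027 q [ 0.63  0.59 -1.13  1.39  0.53  1.45 -0.76] gap 0.00274089488462736
(-0.14, -0.06, 0.22) -> cm [ -0.21 -28.6    0.11] turn -0.003
t 15.47 box-frame [ 0.1459 -0.0597  0.228 ] F box [ 3.5 -2.4  2.9] yaw err -0.0027 q [ 0.63  0.59 -1.13  1.39  0.53  1.45 -0.76] gap 0.00274089488462736
(0, 0.07, 0.22) -> cm [  0.58 -14.65 -12.92] turn -0.003
back theta 0.09742492213406997 282
```

Request:
apply_moves(deltas=[3,-2,-5.5,0,1,8,-3.7,-5.9,0,1,12,-3.7,-5.9,0,1,15,-3.7,-5.9,0,1,17,-3.7,-5.9,0,1])

```text
t: 16.15
eef_pos: [0.6336, 0.1117, 0.055]
tool_rot: [0.426, 0.581, 0.417, -0.554]
force: [0.6, -0.7, 0.7]
finger_gap: 0.005
```

Run:
```python
from h import *
from rig import *
s=sense();to(s,.0928,0,.058); print(st(s)[0].round(3))
```

```text
t 16.15 box-frame [0.1128 0.0056 0.055 ] F box [ 0.8 -0.5  0.7] yaw err -0.0013 q [ 0.49  0.72 -1.03  1.59  0.67  1.17 -0.97] gap 0.004764101468060701
(0.0928, 0, 0.058) -> cm [-0.38 -1.99  0.55] turn -0.001
t 16.15 box-frame [0.1128 0.0056 0.055 ] F box [ 0.8 -0.5  0.7] yaw err -0.0013 q [ 0.49  0.72 -1.03  1.59  0.67  1.17 -0.97] gap 0.004764101468060701
[[ 0.039  0.957 -0.288]
 [ 0.013 -0.289 -0.957]
 [-0.999  0.033 -0.023]]
```

Request:
apply_moves(deltas=[0,-1,0.5,0,1,0,-1.6,0.5,0,1,0,-2,0.5,0,1,0,-2.3,0.5,0,1,0,-2.5,0.5,0,1])

```text
t: 16.77
eef_pos: [0.614, 0.1125, 0.0564]
tool_rot: [0.428, 0.585, 0.414, -0.551]
force: [27.4, -1.3, -11.3]
finger_gap: 0.003
```

Run:
```python
from h import *
from rig import *
s=sense();st(s)
```

```text
t 16.77 box-frame [0.0938 0.0007 0.0564] F box [ 26.6   6.6 -11.3] yaw err -0.0047 q [ 0.52  0.68 -1.05  1.65  0.66  1.14 -0.99] gap 0.0030251599453052372
```

Request:
apply_moves(deltas=[0,1.5,0,0,1,-5,1.5,0,0,1,-10,2,0,0,1,-15,4,3,0,1,-17,5,5.5,0,1])

```text
t: 17.4
eef_pos: [0.6384, 0.0426, 0.2313]
tool_rot: [0.429, 0.587, 0.412, -0.549]
force: [-0.3, 0.3, -1.3]
finger_gap: 0.003
```

```bash
python3 w.py back3 0 1 .078
python3 - <<'E'
from h import *
from rig import *
c=capture("scene"); W=cloud(c); d=W[...,:2]-O; L=np.stack([d@EX,d@EY,W[...,2]],-1)
cv2.imwrite("pics/scene3.png",c["pixels"][:,:,::-1])
dd=L[...,0]-.078; b=(abs(L[...,1])<.02)&(dd>.001)&(dd<.05)&(L[...,2]>.048)&(L[...,2]<.08)
a=np.polyfit(L[b][:,2],dd[b],1); print("back theta",-a[0],b.sum())
E
```

```text
back3 513
theta 0.11680874714694159 d range -0.0013385109671496531 0.009387472523514656 z 0.04718248705702345 0.08294921124351841
t 17.45 box-frame [ 0.1395 -0.0631  0.2324] F box [ 2.7 -2.7  1.3] yaw err -0.0098 q [ 0.66  0.56 -1.14  1.42  0.52  1.43 -0.76] gap 0.009842675373071659
(-0.14, -0.06, 0.22) -> cm [ -0.2  -27.98  -0.05] turn -0.01
t 17.45 box-frame [ 0.1395 -0.0631  0.2324] F box [ 2.7 -2.7  1.3] yaw err -0.0098 q [ 0.66  0.56 -1.14  1.42  0.52  1.43 -0.76] gap 0.009842675373071659
(0, 0.07, 0.22) -> cm [  0.88 -14.13 -13.16] turn -0.01
back theta 0.09309841941933847 280
```

View pics/scene3.png

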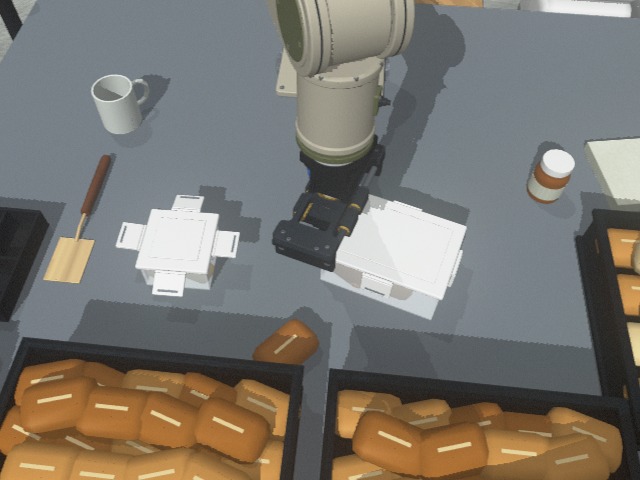

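All four clips lie down in the scene view, with the back clip at (377,287). The gripper hangs free above the box at about (320,225), and the square box's clips are unchanged. I'll let the arm settle and hand in.

Request:
apply_moves(deltas=[0,0,0,0,1,0,0,0,0,1])

```text
t: 17.75
eef_pos: [0.6385, 0.0406, 0.2302]
tool_rot: [0.428, 0.587, 0.411, -0.551]
force: [0.2, 0.7, -0.7]
finger_gap: 0.008
```

Run:
```python
from h import *
from rig import *
st(sense()); print(hand_in())
```

```text
t 17.75 box-frame [ 0.1379 -0.0611  0.2302] F box [-0.   0.7 -0.7] yaw err -0.0088 q [ 0.66  0.56 -1.14  1.42  0.52  1.42 -0.77] gap 0.007735201563002979
the job is handed in; nothing more can be done
None
```

I flipped all four clips of the oblong box down with the closed fingers, pushing each from above and then pressing it against its wall. I handed the job in at 17.75 s, with the gripper clear of everything at z = 0.23 m. The hand-in gave no verdict.

| Clip | Last measured angle (limit 0.22 rad) |
|---|---|
| front | about 0.02 rad |
| left | about 0.03 rad |
| right | about 0.03 rad |
| back | 0.09 rad (scene camera) or 0.12 rad (wrist camera) |

- **Back clip:** It still stands slightly out. Two more presses of 22 to 27 N barely changed it, probably because the finger gets thicker above its tip and meets the hinge or lid first. The two cameras disagree by about 0.02 rad, but both read well under the limit.
- **Square box:** I kept the arm away from it, and its clips look unchanged in the last picture.

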